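Pin and clamp a two-part mould

ROBOT

A 6-joint arm with a two-finger parallel gripper is mounted at the origin on the work surface. World frame = base frame: x ahead of the robot, y to its left, z up, the work surface at z = 0. Lengths are in m, angles in degrees, forces in N, time in s.
With the tool pointing down it reaches from about 0.325 to 0.775 m from the base axis. Payload 5.5 kg.
Tool frame: the origin (TCP) lies at the very end of the fingers, on their centre line; the grasp point (between the pads) lies 19 mm behind it (bot.grip_depth is the distance from the TCP to the grasp point, in m); z points along the fingers, y is the line along which they close (so a half turn about z gives the same grasp; the last joint's range is limited). The gripper opens to 88 mm and grips with 3 to 60 N. Pads are 20 mm wide; open, the fingers measure 115 mm over their backs; the gripper's body (75 mm by 178 mm) begins 61 mm behind the grasp point.
Start: joints at [61.037, 5.22, 70.514, -0, 104.267, -3.249], TCP at [0.26, 0.541, 0.198] pointing down, gripper open.
Joint ranges: [-164.24, 164.24], [-49.07, 125.15], [9.68, 141.18], [-86.29, 266.29], [3.28, 154.24], [-151.56, 151.56]. Speed limits (degrees/s): [147.25, 147.25, 172.46, 180, 180, 180].

INTERFACE

Orientations are given as [roll, pitch, yaw] about the fixed x, y, z axes, in that order (R = Rz(yaw) Ry(pitch) Rx(roll)).
In Python, from plant import bot gives the robot as it stands.
- The arm moves only by the tool arm_command, never from a script. Its argument "deltas" is a list of rows, each a list of 2 entries, a list of its own where there are three numbers: the shift along the tool's x, y, z in mm, then the turn about the tool's z in rad. A call has exactly 5 rows; each row is the pose to reach, as a shift and turn from the pose commanded when the call began, along the tool's axes at that moment; what a row does not reach only later rows make up. A row lasts 1/10 s, in which the tool goes at most 50 mm and 8.59 degrees, less where a joint would pass 70% of its speed; a pose out of reach is approached as far as the arm can. A call with a gripper value outside its range is refused whole. "jaw" is the finger opening in mm, from 0 to 87.8, set as the call begins (left out, the last holds). The fingers move at their own pace and stop on an object; the grip force is fixed at half the most. Time passes only in rows, so rows that repeat a pose let the fingers close, or fill a call up. It gives the time, the measured TCP pose, the force, the opening and the grip force at its end, in the units of the state.
- bot.get_obs(): the state, without advancing time (a new reading comes with each control period).
- bot.get_image(name): name is "scene" or "top" or "wrist"; returns the picture (480x640x3 uint8, red, green, blue); there is no depth.
- bot.camera_model(name): a dict with "K" (3x3 intrinsics, pixels), "R" (3x3) and "t" (3): a world point X has camera coordinates R X + t. Camera axes: x right, y down, z forward; pixel columns grow to the right and rows downward; lengths in m; the calibration is good to about 2 mm. The wrist camera is an equidistant fisheye: a pixel r from the principal point sees the ray r / f radians off the axis. A picture is of the moment at which its call begins: read the wrist's pose just before it. camera_model takes no time and is no camera call; for the wrist camera it gives the pose at the moment of the call.
- bot.sign_off(): hands the job in; it is judged then, once.
The state is a dict: "time_s": time; "qpos": joint angles; "joint_velocities": joint speeds; "tau": joint torques, N m; "tcp_pos": TCP position; "orientation": TCP orientation; "contact_force": force on the tool from outside, world axes, zero at the start; "torque": the same for the moment, N m; "grip_width": finger opening in m; "gripper_force": force on a finger pad.
Only numpy, scipy, OpenCV 4.12 (cv2) and the standard library are available. Lean on these libraries where they do the work, as an engineer would, in place of code of your own. Each camera call takes 0.05 s, during which the arm holds its last target. There are 200 camera calls.

TASK

The two halves of the resin mould are closed, but so far only one end is pinned. Take the locating pin (not the bolt or the hex key) out of the wooden block and push it fully home in the empty hole of the mould's other end lug; only then flip both cam levers down flat to clamp the halves together. Leave the bolt and the key in the block, and do not shift the bottles, cup, tin or plaster medallion.

Things in the scene. Friction and masses are not known exactly. Their poses are not given: they have to be found in the camera images.
- mould: Two-part mould, grey-green brushed resin, on timber battens, fixed. Origin: centre of its underside on the bench; z up, long axis y. Oval flange, 172 (x) x 196 mm (y), top 87 mm above the bench; dome inside it, to 140 mm above the bench, within 65 (x), 75 mm (y) of the centre. End lugs at y = +107 (empty hole) and -107 mm (a pin of the same make already seated). A cam lever on each long side.
- pin_hole (a point): Centre of the mouth of the empty hole, in the top of the aluminium lug (42 mm along mould x, 40 mm along y, top 88 mm above the bench) at mould x = 0, y = +107 mm. Round vertical hole, 7.5 mm in diameter, 2 mm countersink, 26 mm through the lug, free below.
- pin: Locating pin upright in a hole of the block, 83 mm long, 35 to 70 g. Origin: on its axis at the underside of the shoulder; z up along the axis. Below: round steel shank 6 mm in diameter, 45 mm long, last 5 mm tapering to a nose. Above: shoulder disc 16 mm in diameter, 4 mm thick, then a round ribbed aluminium grip 18 mm in diameter, 7 to 38 mm above the origin. Fully home, the shoulder lies on the lug.
- pin_nose (a point): End of the pin's nose, 45 mm below its origin on its axis.
- block: Drilled wooden block, 70 (x) x 190 (y) x 55 mm high, fixed. Origin: centre of its underside. Three vertical holes, 7.5 mm in diameter, 48 mm deep, in its top at y = -60, 0 and +60 mm; the pin, the bolt and the hex key stand in them in any order, shoulders on the block's top.
- cam_a (a joint): Angle of cam lever A on the mould (rad): 0 = down flat, clamped, against its stop; it opens upward to 1.75 and starts nearly upright (1.15 to 1.6). It stays where it is left; turning it takes 0.15 N m, about 2 N at 75 mm from the pivot.
- cam_a_pivot (a point): Cross pin of lever A, 108 mm above the bench, at mould x = +93, y = -40 mm; hinge axis along mould x. At joint value q the arm points along mould (0, cos q, sin q): flat, it lies along the flange's edge towards mould +y. Dark steel arm, 14 mm wide (along x), 8 mm thick, ends 93 mm from the pivot; flat, its upper side is 8 mm above pivot height.
- cam_a_tip (a point): Middle of the upper side of lever A's round end (16 mm wide), 85 mm along the arm from the pivot and 8 mm above the arm's line through the pivot: on top when flat, on the back (the side to push on) when upright.
- cam_b (a joint): Angle of cam lever B, same as lever A: 0 = down flat, 1.75 = fully open.
- cam_b_pivot (a point): Cross pin of lever B, 108 mm above the bench, at mould x = -93, y = +40 mm; hinge axis along mould x. Same lever turned half round: at joint value q its arm points along mould (0, -cos q, sin q).
- cam_b_tip (a point): Point on the upper side of lever B's round end, 85 mm along the arm, as for lever A.
- bolt: Steel hex bolt in the block, 6 mm shank, head 11.6 mm wide and 6 mm high; origin under the head. Leave it.
- hex_key: T-handled hex key in the block, 6 mm shank, black crossbar 66 mm long (own x), 11 mm thick, 30 mm above its origin, which lies at the block's top. Leave it.
- bottle_tall: White plastic bottle, 60 mm in diameter, 170 mm tall, beyond the mould. Origin: centre of its foot.
- bottle_small: White plastic bottle, 48 mm in diameter, 120 mm tall. Origin: centre of its foot.
- mixing_cup: White plastic cup, 80 mm in diameter, 95 mm tall, to the right of the mould. Origin: centre of its foot.
- gelcoat_tin: Steel tin, 84 mm in diameter, 90 mm tall. Origin: centre of its foot.
- cast_relief: White plaster medallion lying flat, 90 mm in diameter, 30 mm high, left of the robot. Origin: centre of its underside.

How it is judged (in metres and radians):
On the way, in this order (a step that is already met when the one before it is completed fails the run):
1. the pin is fully home in the lug's hole while both levers are still up (z of pin in the frame of pin_hole between -0.003 and 0.003 m and horizontal distance between pin and pin_hole below 0.003 m and angle between pin's own z axis and vertical below 0.08 rad and value of joint each of cam_a, cam_b above 0.9 rad), for 0.2 s.
2. both cam levers are down flat with the pin still home (value of joint each of cam_a, cam_b below 0.1 rad and distance between pin and pin_hole below 0.004 m), for 0.2 s.
At the end, for the whole second after the job is handed in: The pin stands in the empty lug hole, its shoulder within 3 mm of the lug's top, within 3 mm of the hole's axis, upright within 0.08 rad and at rest; both cam levers are within 0.1 rad of flat (z of pin in the frame of pin_hole between -0.003 and 0.003 m and horizontal distance between pin and pin_hole below 0.003 m and angle between pin's own z axis and vertical below 0.08 rad and value of joint each of cam_a, cam_b below 0.1 rad and linear speed of pin below 0.02 m/s); the robot touches nothing.
It fails at once if the bolt or the hex key is pulled out or displaced by more than 15 mm (distance of any of bolt, hex_key from where it was at the start of the episode above 0.015 m).
It fails at once if a bottle, the cup, the tin or the plaster medallion is moved more than 30 mm (distance of any of bottle_tall, bottle_small, mixing_cup, gelcoat_tin, cast_relief from where it was at the start of the episode above 0.03 m).
It also fails if it takes over 72 s, if anything falls off the work surface, if the arm or the gripper's body presses on something with over 40 N, if the wrist force passes 120 N, or if a joint passes its speed limit or range.

## Working session

There is one attempt and no reset: what is moved stays moved. The work goes in short steps, Python scripts to look and compute and a tool call to move; the robot and the scene stay as the last step left them, time stands still between calls to the robot, and variables do not carry over. Pictures are saved under pics/ and viewed, at most 10 in all, crops included, and the job is handed in when it is done.

Besides the shell and the picture viewer there is one more tool, called after "Request:" in YAML: its name, and indented under it one key for each argument. arm_command: Moves the arm, as the interface text tells. Its arguments: {"type":"object","properties":{"deltas":{"type":"array","items":{"type":"array"}},"jaw":{"type":"number"}},"required":["deltas"]}

```bash
mkdir -p pics; ls; python3 - <<'E'
from plant import bot
import cv2,numpy as np
for n in("scene","top"):
    im=bot.get_image(n); cv2.imwrite(f"pics/{n}0.png",im[:,:,::-1])
    c=bot.camera_model(n); print(n,np.round(c["K"],1).tolist(),np.round(-c["R"].T@c["t"],3),np.round(c["R"],3).tolist())
o=bot.get_obs();print(o["time_s"],o["tcp_pos"],o["orientation"])
E
```

```text
pics
scene [[581.0, 0.0, 316.5], [0.0, 581.0, 240.6], [0.0, 0.0, 1.0]] [ 1.397 -0.301  0.877] [[0.362, 0.932, -0.016], [0.593, -0.243, -0.767], [-0.719, 0.268, -0.641]]
top [[572.2, 0.0, 321.0], [0.0, 572.2, 229.3], [0.0, 0.0, 1.0]] [0.367 0.025 1.387] [[0.026, -1.0, 0.015], [-0.99, -0.028, -0.135], [0.136, -0.012, -0.991]]
0.1 [0.26016456 0.54031496 0.19654788] [-1.79901819e+02 -6.17506776e-03  1.54289495e+02]
```

View pics/scene0.png

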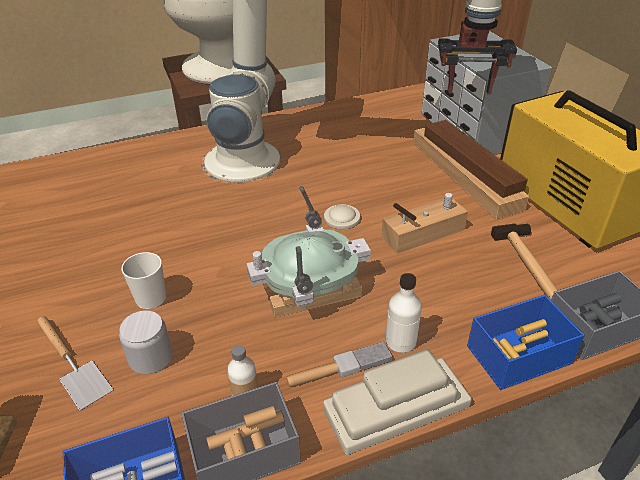

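View pics/top0.png

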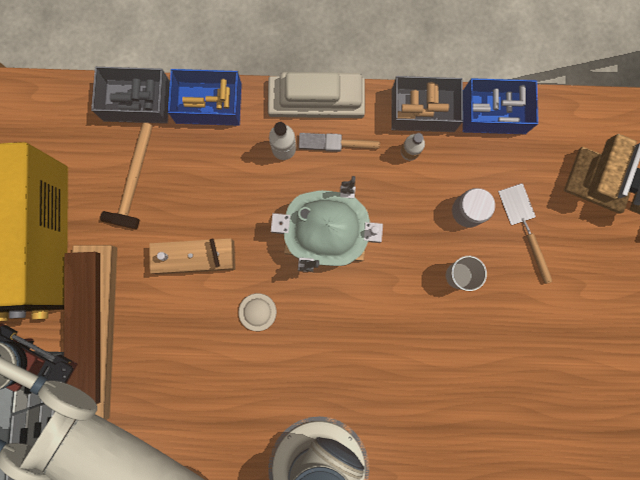

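The scene shows the block with the ribbed pin at (448,200), the key at its other end (404,213) and the bolt between them. The mould's empty lug is at (360,249), the seated pin at (257,260). In the top view the pin is at (161,256), the empty lug at (281,223) and the pinned lug at (374,231).

```bash
python3 - <<'E'
import cv2,numpy as np
t=cv2.imread("pics/top0.png");s=cv2.imread("pics/scene0.png")
def c(im,x,y,w,h,k):return cv2.resize(im[y:y+h,x:x+w],None,fx=k,fy=k,interpolation=cv2.INTER_CUBIC)
A=np.hstack([c(t,140,230,100,50,4),c(t,262,203,50,40,4),c(t,352,210,50,40,4)])if 0 else None
W=np.zeros((600,800,3),np.uint8)
def put(im,x,y):W[y:y+im.shape[0],x:x+im.shape[1]]=im
put(c(t,145,235,100,40,4),0,0)      # block top
put(c(s,380,180,100,75,4),400,0)    # block scene
put(c(t,265,175,125,100,3.2),0,160)   # mould top
put(c(s,240,180,140,130,2.857),400,302)
cv2.imwrite("pics/c1.png",W)
E
```

```text
Traceback (most recent call last):
ValueError: could not broadcast input array from shape (371,400,3) into shape (298,400,3)
```

```bash
python3 - <<'E'
import cv2,numpy as np
t=cv2.imread("pics/top0.png");s=cv2.imread("pics/scene0.png")
def c(im,x,y,w,h,k):return cv2.resize(im[y:y+h,x:x+w],None,fx=k,fy=k,interpolation=cv2.INTER_CUBIC)
W=np.zeros((600,800,3),np.uint8)
def put(im,x,y):W[y:y+im.shape[0],x:x+im.shape[1]]=im
put(c(t,145,235,100,40,4),0,0)
put(c(s,380,185,100,50,4),400,0)
put(c(t,265,175,125,110,3.2),0,210)
put(c(s,240,180,130,125,3),400,210)
cv2.imwrite("pics/c1.png",W)
E
```

```text
(no output)
```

View pics/c1.png

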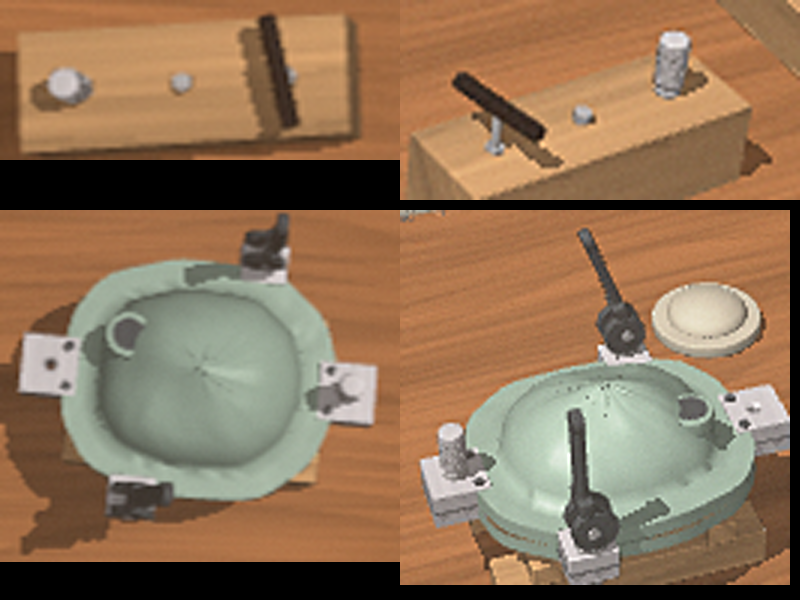

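The crops give the hole at top (280.6,223) and scene (358.3,246), with the pin's upper end at top (161,255.7) and scene (448.2,195). The seated pin's upper end is at top (375.3,229) and scene (257.7,254), and both levers stand nearly upright.

```bash
cat >h.py <<'E'
from plant import bot
import numpy as np,cv2
def ray(n,p,c=None):
    c=c or bot.camera_model(n);K=c["K"]
    if n=="wrist":
        v=np.array([(p[0]-K[0][2])/K[0][0],(p[1]-K[1][2])/K[1][1]]);r=np.hypot(*v)
        d=np.array([*(v/max(r,1e-9)*np.sin(r)),np.cos(r)])
    else: d=np.linalg.inv(K)@[p[0],p[1],1]
    R=np.array(c["R"]);d=R.T@d
    return -R.T@c["t"],d/np.linalg.norm(d)
def tri(rs):
    A=sum(np.eye(3)-np.outer(d,d) for o,d in rs);b=sum((np.eye(3)-np.outer(d,d))@o for o,d in rs)
    X=np.linalg.solve(A,b);return X,max(np.linalg.norm((np.eye(3)-np.outer(d,d))@(X-o)) for o,d in rs)
def onz(r,z): o,d=r;return o+d*(z-o[2])/d[2]
E
python3 - <<'E'
from h import *
np.set_printoptions(precision=4,suppress=True)
P=dict(pin=((161.2-.3,255.4),(447.9,194.7),.093),hole=((280.3,222.8),(358,245.7),.088),seat=((375,228.8),(257.4,253.7),.126),bolt=((189.9,255.2),(425.4,213.2),.061))
for k,(a,b,z) in P.items():
    ra,rb=ray("top",a),ray("scene",b);X,e=tri([ra,rb]);P[k]=X;print(k,X,e,"planes",onz(ra,z)[:2],onz(rb,z)[:2])
h=P["hole"];s=P["seat"];v=h-s;print("lug dist",np.linalg.norm(v[:2]),"yaw",np.degrees(np.arctan2(-v[0],v[1])))
m=(h+s)/2;m[2]=0;y=v[:2]/np.linalg.norm(v[:2]);x=np.array([y[1],-y[0]])
for n,px,sx in(("A",(298,247.3),1),("B",(301.3,187.7),-1)):
    o,d=ray("scene",px);c=m[:2]+sx*.093*x
    t=((c-o[:2])@x)/(d[:2]@x);X=o+t*d;pv=np.array([*(c-sx*.04*y),.108]);r=X-pv
    print(n,"tip",X,"pivot",pv,"q",np.arctan2(r[2],sx*(r[:2]@y)),"len",np.linalg.norm(r))
for n,p in(("relief",(257,312)),("tall foot",(283,155))):print(n,onz(ray("top",p),0.02))
v=P["bolt"]-P["pin"];print("block yaw",np.degrees(np.arctan2(v[0],-v[1])),v)
E
```

```text
pin [0.4748 0.3706 0.0895] 0.00021794496902568535 planes [0.4746 0.3698] [0.4789 0.3674]
hole [0.558  0.104  0.0856] 0.00041672367637087785 planes [0.5575 0.1035] [0.5607 0.1032]
seat [ 0.5451 -0.1094  0.1235] 0.000924224509897274 planes [ 0.5445 -0.11  ] [ 0.5482 -0.1091]
bolt [0.48   0.3124 0.0561] 0.0001799094942323666 planes [0.4796 0.3115] [0.4854 0.3086]
lug dist 0.21378736808222162 yaw -3.470818636468243
A tip [ 0.6415 -0.055   0.1989] pivot [ 0.6419 -0.0482  0.108 ] q 1.645225296159633 len 0.09117728840819314
B tip [0.4596 0.0175 0.193 ] pivot [0.4611 0.0429 0.108 ] q 1.2802478613684065 len 0.08876461294528926
relief [0.3531 0.1548 0.02  ]
tall foot [0.7356 0.107  0.02  ]
block yaw 5.03649999545876 [ 0.0051 -0.0582 -0.0334]
```

```bash
cat >>h.py <<'E'
from scipy.spatial.transform import Rotation as Ro
def go(p,yaw=90):
    o=bot.get_obs();R=Ro.from_euler("xyz",o["orientation"],degrees=True)
    t=(yaw-o["orientation"][2]+90)%180-90
    print("t",round(o["time_s"],2),"tcp",np.round(o["tcp_pos"],4),"rpy",np.round(o["orientation"],2),"F",np.round(o["contact_force"],1),"w",round(o["grip_width"]*1e3,1),"| delta mm",np.round(R.inv().apply(np.array(p)-o["tcp_pos"])*1e3,1),"turn",round(-np.radians(t),3))
E
echo ok
```

```text
ok
```

Request:
arm_command:
  deltas:
    - [[-45,-10,0],0.14]
    - [[-90,-20,0],0.28]
    - [[-135,-30,0],0.42]
    - [[-180,-40,0],0.56]
    - [[-220,-50,0],0.7]
  jaw: 60

```text
time_s: 0.6
tcp_pos: [0.4382, 0.3984, 0.1969]
orientation: [-180.0, 0.0, 113.8]
contact_force: [0.1, -0.3, -1.3]
grip_width: 0.0602
gripper_force: 0.0
```

```bash
python3 -c "
from h import *
go((.4745,.370,.20))"
```

```text
t 0.6 tcp [0.4382 0.3984 0.1969] rpy [-1.7995e+02  2.0000e-02  1.1382e+02] F [ 0.1 -0.3 -1.3] w 60.2 | delta mm [-40.7  21.7  -3.1] turn 0.416
```

Request:
arm_command:
  deltas:
    - [[-14,7,0],0.14]
    - [[-28,15,0],0.28]
    - [[-41,22,0],0.416]
    - [[-41,22,0],0.416]
    - [[-41,22,0],0.416]

```text
time_s: 1.1
tcp_pos: [0.4734, 0.3717, 0.197]
orientation: [-179.9, 0.0, 90.5]
contact_force: [0.2, 0.2, -0.0]
grip_width: 0.0599
gripper_force: 0.0
```

```bash
python3 -c "
from h import *
c=bot.camera_model('wrist');im=bot.get_image('wrist');cv2.imwrite('pics/w1.png',im[:,:,::-1])
np.savez('w1.npz',**{k:np.array(c[k]) for k in('K','R','t')})
print(c['K'],-np.array(c['R']).T@c['t'])
o=c
for X in((.4745,.370,.093),(.4745,.370,.055)):
    v=np.array(c['R'])@X+c['t'];r=np.hypot(*v[:2]);th=np.arctan2(r,v[2]);print(np.array(c['K'])[0,0]*th*v[:2]/r+np.array(c['K'])[:2,2])
go((.4745,.370,.20))"
```

```text
[[371.64829954   0.         315.06002406]
 [  0.         371.64829954 237.19078744]
 [  0.           0.           1.        ]] [0.47263361 0.45217268 0.38435216]
[316.74362992 228.90414114]
[316.58707146 217.6073601 ]
t 1.15 tcp [0.4732 0.372  0.1972] rpy [-179.96    0.     90.55] F [-0.4 -0.2  0.3] w 60.0 | delta mm [-2.1  1.3 -2.8] turn 0.01
```

View pics/w1.png

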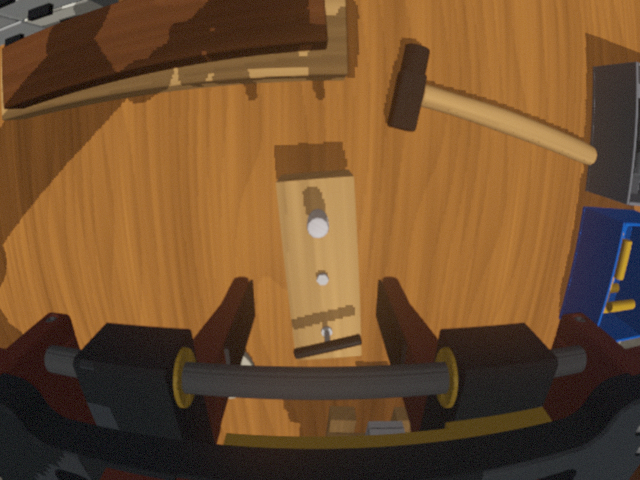

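The pin's upper end is at (317.5,228), within about 1 px of the prediction, so I'll descend.

Request:
arm_command:
  deltas:
    - [[-1,1,35],0.01]
    - [[-1.5,1.5,70],0.01]
    - [[-1.5,1.8,100],0.01]
    - [[-1.5,1.8,115],0.01]
    - [[-1.5,1.8,115],0.01]

```text
time_s: 1.65
tcp_pos: [0.4737, 0.3699, 0.0799]
orientation: [-179.8, 0.2, 89.9]
contact_force: [0.2, 0.1, 0.3]
grip_width: 0.0601
gripper_force: 0.0
```

```bash
python3 -c "
from h import *
go((.475,.3705,.061))"
```

```text
t 1.65 tcp [0.4737 0.3699 0.0799] rpy [-1.7977e+02  1.5000e-01  8.9900e+01] F [0.2 0.1 0.3] w 60.1 | delta mm [ 0.6  1.3 18.8] turn -0.002
```

Request:
arm_command:
  deltas:
    - [[0.5,1,10],0]
    - [[0.5,1,19],0]
    - [[0.5,1,19],0]
    - [[0.5,1,19],0]
    - [[0.5,1,19],0]

```text
time_s: 2.15
tcp_pos: [0.4769, 0.3709, 0.0643]
orientation: [179.9, -0.0, 89.8]
contact_force: [0.6, -0.1, -0.5]
grip_width: 0.0597
gripper_force: 0.0
```

Request:
arm_command:
  deltas:
    - [[0,0,0],0]
    - [[0,0,0],0]
    - [[0,0,0],0]
    - [[0,0,0],0]
    - [[0,0,0],0]
  jaw: 10

```text
time_s: 2.65
tcp_pos: [0.4765, 0.3707, 0.0635]
orientation: [-180.0, -0.0, 89.8]
contact_force: [0.3, 0.1, 1.1]
grip_width: 0.0237
gripper_force: 0.0
```

```bash
python3 -c "
from h import *
go((.475,.3705,.061));print(bot.get_obs()['gripper_force'])"
```

```text
t 2.65 tcp [0.4765 0.3707 0.0635] rpy [-180.     -0.     89.77] F [0.3 0.1 1.1] w 23.7 | delta mm [-0.2 -1.5  2.5] turn -0.004
0.0
```

Request:
arm_command:
  deltas:
    - [[0,0,0],0]
    - [[0,0,0],0]
    - [[0,0,0],0]
    - [[0,0,0],0]
    - [[0,0,0],0]

```text
time_s: 3.15
tcp_pos: [0.4765, 0.3707, 0.0635]
orientation: [-180.0, 0.0, 89.8]
contact_force: [-0.5, 0.2, 0.3]
grip_width: 0.0161
gripper_force: 30.0
```

Request:
arm_command:
  deltas:
    - [[0,0,-8],0]
    - [[0,0,-20],0]
    - [[0,0,-35],0]
    - [[0,0,-50],0]
    - [[0,0,-65],0]

```text
time_s: 3.65
tcp_pos: [0.4768, 0.3709, 0.1308]
orientation: [179.9, -0.1, 89.8]
contact_force: [-0.6, 0.7, -0.6]
grip_width: 0.0163
gripper_force: 30.0
```

Request:
arm_command:
  deltas:
    - [[0,0,-15],0]
    - [[0,0,-30],0]
    - [[0,0,-45],0]
    - [[0,0,-55],0]
    - [[0,0,-60],0]

```text
time_s: 4.15
tcp_pos: [0.4769, 0.3709, 0.1901]
orientation: [179.9, -0.1, 89.8]
contact_force: [-0.2, -0.3, -0.4]
grip_width: 0.0165
gripper_force: 30.0
```

```bash
python3 -c "
from h import *
go((.558,.104,.19));print(bot.get_obs()['gripper_force'])"
```

```text
t 4.15 tcp [0.4769 0.3709 0.1901] rpy [ 1.7992e+02 -6.0000e-02  8.9770e+01] F [-0.2 -0.3 -0.4] w 16.5 | delta mm [-266.6   82.2   -0. ] turn -0.004
29.98309314250946
```

Request:
arm_command:
  deltas:
    - [[-30,9,0],0]
    - [[-70,21,0],0]
    - [[-110,34,0],0]
    - [[-150,46,0],0]
    - [[-190,58,0],0]

```text
time_s: 4.65
tcp_pos: [0.5337, 0.1789, 0.188]
orientation: [-179.9, 0.0, 89.8]
contact_force: [0.5, 0.4, 0.2]
grip_width: 0.0162
gripper_force: 30.0
```

Request:
arm_command:
  deltas:
    - [[-35,11,0],0]
    - [[-60,19,0],0]
    - [[-76,24,0],0]
    - [[-76,24,0],0]
    - [[-76,24,0],0]

```text
time_s: 5.15
tcp_pos: [0.5573, 0.105, 0.1883]
orientation: [-180.0, -0.0, 89.8]
contact_force: [0.0, 0.5, -1.5]
grip_width: 0.0162
gripper_force: 30.0
```

```bash
python3 - <<'E'
from h import *
go((.558,.104,.17))
W=np.zeros((600,800,3),np.uint8)
def c(im,x,y,w,h,k):return cv2.resize(im[y:y+h,x:x+w],None,fx=k,fy=k,interpolation=cv2.INTER_CUBIC)
s=bot.get_image("scene")[:,:,::-1];w=bot.get_image("wrist")[:,:,::-1];t=bot.get_image("top")[:,:,::-1]
for n,i in(("s2",s),("w2",w),("t2",t)):cv2.imwrite(f"pics/{n}.png",i)
W[:360,:400]=c(s,310,170,100,90,4)
W[:360,400:]=c(w,220,120,200,180,2)
W[360:,:400]=c(t,240,190,100,60,4)
W[360:,400:]=cv2.resize(s[80:320,160:480],(400,240))
cv2.imwrite("pics/c2.png",W)
for z in(.095-.0535+.09,.088):
  X=(.558,.104,z)
  for n in("scene","wrist"):
    c=bot.camera_model(n);v=np.array(c['R'])@X+c['t'];r=np.hypot(*v[:2]);th=np.arctan2(r,v[2]) if n=="wrist" else r/v[2];print(n,z,np.array(c['K'])[0,0]*th*v[:2]/r+np.array(c['K'])[:2,2])
E
```

```text
t 5.15 tcp [0.5573 0.105  0.1883] rpy [-1.7996e+02 -3.0000e-02  8.9770e+01] F [ 0.   0.5 -1.5] w 16.2 | delta mm [-1.   0.7 18.3] turn -0.004
scene 0.1315 [358.45426145 228.6358599 ]
wrist 0.1315 [316.62183615 247.37221579]
scene 0.088 [357.82925796 244.84018729]
wrist 0.088 [316.38899566 230.17399821]
```

View pics/c2.png

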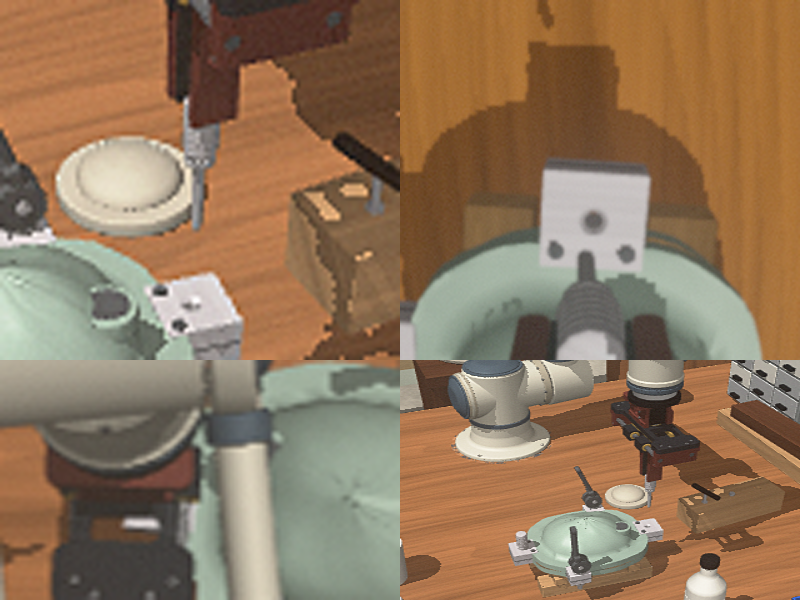

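The wrist crop shows the hole at (317,230), as predicted, and the nose at (313,246.5), apparently a few mm to −x. I'll zoom in to measure nose and tilt.

```bash
python3 - <<'E'
from h import *
w=cv2.imread("pics/w2.png");s=cv2.imread("pics/s2.png")
def c(im,x,y,w,h,k):return cv2.resize(im[y:y+h,x:x+w],None,fx=k,fy=k,interpolation=cv2.INTER_CUBIC)
W=np.zeros((600,800,3),np.uint8);W[:,:480]=c(w,290,220,60,75,8);W[:,480:]=c(s,344,190,32,60,10)
cv2.imwrite("pics/c3.png",W)
E
```

```text
(no output)
```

View pics/c3.png

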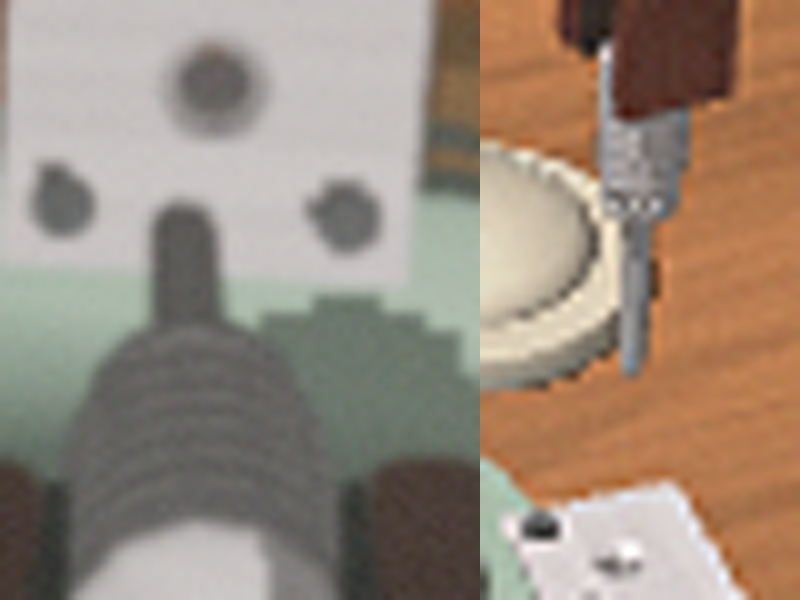

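```bash
python3 - <<'E'
from h import *
np.set_printoptions(precision=4,suppress=True)
for n,a,b in(("nose",(312.9,245),(358.55,226.6)),("shoulder",(313,259.5),(359.25,210.85)),("hole",(316.2,230.2),(357.55,245.55))):
    print(n,*tri([ray("wrist",a),ray("scene",b)]))
print(bot.get_obs()["tcp_pos"])
E
```

```text
nose [0.5551 0.106  0.1338] 0.0005642514031313721
shoulder [0.5544 0.1083 0.1722] 0.0022205972974947714
hole [0.5579 0.1035 0.0861] 1.9663937312695424e-05
[0.5572 0.1058 0.1885]
```

Nose is at (.5551,.106,.134), consistent with the pin length, so no slip. The hole is at (.5579,.1035), so I'll shift +2.8 in x and −2.5 in y, go down to just above it and recheck.

Request:
arm_command:
  deltas:
    - [[-1,1,10],0]
    - [[-2.5,2.8,20],0]
    - [[-2.5,2.8,30],0]
    - [[-2.5,2.8,36],0]
    - [[-2.5,2.8,36],0]

```text
time_s: 5.8
tcp_pos: [0.5595, 0.1018, 0.1506]
orientation: [-179.8, 0.0, 89.8]
contact_force: [-0.2, -0.0, -0.5]
grip_width: 0.0162
gripper_force: 30.0
```

```bash
python3 - <<'E'
from h import *
go((.56,.102,.15))
w=bot.get_image("wrist")[:,:,::-1];s=bot.get_image("scene")[:,:,::-1]
cv2.imwrite("pics/w3.png",w);cv2.imwrite("pics/s3.png",s)
def c(im,x,y,w,h,k):return cv2.resize(im[y:y+h,x:x+w],None,fx=k,fy=k,interpolation=cv2.INTER_CUBIC)
W=np.zeros((600,800,3),np.uint8);W[:,:480]=c(w,285,205,60,75,8);W[:,480:]=c(s,344,200,32,60,10)
cv2.imwrite("pics/c4.png",W)
E
```

```text
t 5.8 tcp [0.5595 0.1018 0.1506] rpy [-1.7984e+02  2.0000e-02  8.9770e+01] F [-0.2 -0.  -0.5] w 16.2 | delta mm [0.2 0.5 0.6] turn -0.004
```

View pics/c4.png

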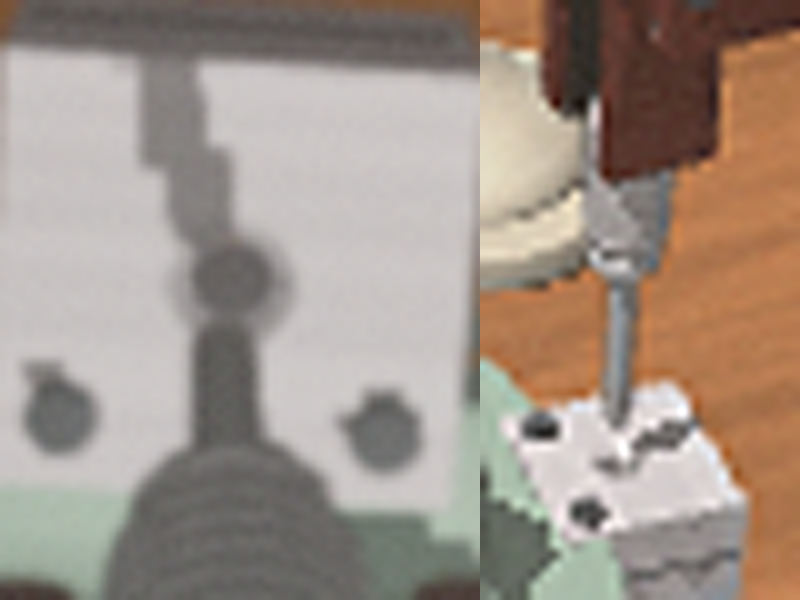

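The nose is at wrist (312.8,244.8) and scene (357.2,241.5). The hole is at wrist (313.7,239.3) and scene (357.3,245.8), nearly straight below.

```bash
python3 - <<'E'
from h import *
np.set_printoptions(precision=4,suppress=True)
for n,a,b in(("nose",(312.8,244.6),(357.25,241.6)),("hole",(313.7,239.3),(357.35,245.8))):
    print(n,*tri([ray("wrist",a),ray("scene",b)]))
print(onz(ray("wrist",(313.7,239.3)),.088),onz(ray("wrist",(312.8,244.6)),.097),bot.get_obs()["tcp_pos"])
E
```

```text
nose [0.5582 0.1025 0.0974] 0.00026277905075846914
hole [0.5588 0.1029 0.0862] 0.00026813283427783093
[0.559  0.1036 0.088 ] [0.5584 0.1026 0.097 ] [0.5602 0.1019 0.1524]
```

Request:
arm_command:
  deltas:
    - [[0.6,0.6,3],0]
    - [[0.6,0.6,8],0]
    - [[0.6,0.6,13],0]
    - [[0.6,0.6,18],0]
    - [[0.6,0.6,22],0]

```text
time_s: 6.4
tcp_pos: [0.5607, 0.1025, 0.1298]
orientation: [-180.0, 0.0, 89.8]
contact_force: [-0.9, 0.5, -0.9]
grip_width: 0.0163
gripper_force: 30.0
```

Request:
arm_command:
  deltas:
    - [[0,0,6],0]
    - [[0,0,12],0]
    - [[0,0,18],0]
    - [[0,0,24],0]
    - [[0,0,28],0]

```text
time_s: 6.9
tcp_pos: [0.5605, 0.1025, 0.1017]
orientation: [-179.9, 0.0, 89.8]
contact_force: [-1.8, 1.1, 0.5]
grip_width: 0.0163
gripper_force: 30.1
```

Request:
arm_command:
  deltas:
    - [[0,0,1],0]
    - [[0,0,2],0]
    - [[0,0,3],0]
    - [[0,0,3.5],0]
    - [[0,0,4],0]

```text
time_s: 7.4
tcp_pos: [0.5608, 0.1025, 0.0988]
orientation: [180.0, -0.0, 89.8]
contact_force: [-3.1, 0.9, 2.8]
grip_width: 0.0164
gripper_force: 30.1
```

Request:
arm_command:
  deltas:
    - [[-0.3,-0.8,0.5],0]
    - [[-0.3,-0.8,1],0]
    - [[-0.3,-0.8,1.5],0]
    - [[-0.3,-0.8,2],0]
    - [[-0.3,-0.8,2],0]

```text
time_s: 7.9
tcp_pos: [0.5602, 0.1022, 0.0966]
orientation: [180.0, -0.0, 89.8]
contact_force: [-0.5, 1.2, 0.5]
grip_width: 0.0163
gripper_force: 30.0
```

```bash
python3 - <<'E'
from h import *
go((.5605,.1025,.095))
s=bot.get_image("scene")[:,:,::-1];w=bot.get_image("wrist")[:,:,::-1]
def c(im,x,y,w,h,k):return cv2.resize(im[y:y+h,x:x+w],None,fx=k,fy=k,interpolation=cv2.INTER_CUBIC)
W=np.zeros((600,800,3),np.uint8);W[:,:480]=c(w,285,225,60,75,8);W[:,480:]=c(s,344,205,32,60,10)
cv2.imwrite("pics/c5.png",W)
go((.5605,.1025,.095))
E
```

```text
t 7.9 tcp [0.5602 0.1022 0.0966] rpy [179.98  -0.    89.77] F [-0.5  1.2  0.5] w 16.3 | delta mm [0.3 0.3 1.6] turn -0.004
t 8.0 tcp [0.5602 0.1022 0.0966] rpy [179.98   0.    89.77] F [-0.6  0.9  0.5] w 16.5 | delta mm [0.3 0.3 1.6] turn -0.004
```

View pics/c5.png

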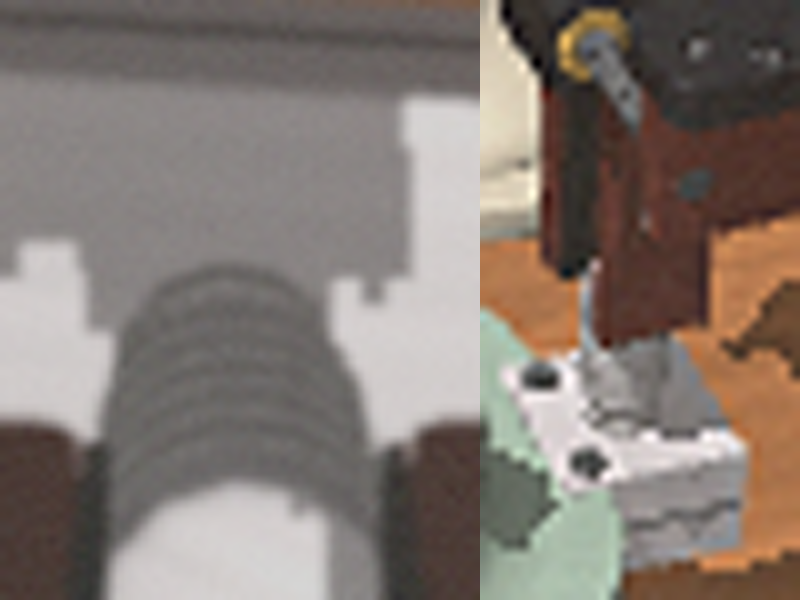

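The shoulder is almost on the lug (scene crop around (620,430)). I'll press until there is contact.

Request:
arm_command:
  deltas:
    - [[-0.3,0,0.5],0]
    - [[-0.3,0,1],0]
    - [[-0.3,0,1.5],0]
    - [[-0.3,0,1.5],0]
    - [[-0.3,0,1.5],0]

```text
time_s: 8.5
tcp_pos: [0.5603, 0.1021, 0.0964]
orientation: [179.9, -0.0, 89.8]
contact_force: [-3.5, 0.8, 7.0]
grip_width: 0.0162
gripper_force: 30.1
```

Request:
arm_command:
  deltas:
    - [[0,0,0.5],0]
    - [[0,0,1],0]
    - [[0,0,1.5],0]
    - [[0,0,1.5],0]
    - [[0,0,1.5],0]

```text
time_s: 9.0
tcp_pos: [0.5606, 0.1022, 0.0963]
orientation: [179.8, -0.0, 89.8]
contact_force: [-5.5, 0.9, 11.6]
grip_width: 0.0163
gripper_force: 30.3
```

Contact at 11.6 N with TCP z .0963 puts the shoulder at about .088, so the pin is home. I'll release and rise.

Request:
arm_command:
  deltas:
    - [[0,0,-1.5],0]
    - [[0,0,-1.5],0]
    - [[0,0,-1.5],0]
    - [[0,0,-1.5],0]
    - [[0,0,-1.5],0]
  jaw: 45

```text
time_s: 9.5
tcp_pos: [0.5599, 0.1018, 0.0945]
orientation: [-180.0, 0.0, 89.8]
contact_force: [0.0, -0.5, 0.2]
grip_width: 0.0448
gripper_force: 0.0
```

Request:
arm_command:
  deltas:
    - [[0,0,-5],0]
    - [[0,0,-20],0]
    - [[0,0,-45],0]
    - [[0,0,-75],0]
    - [[0,0,-105],0]

```text
time_s: 10.0
tcp_pos: [0.56, 0.1019, 0.2025]
orientation: [179.9, -0.0, 89.8]
contact_force: [1.2, -0.6, 0.3]
grip_width: 0.0451
gripper_force: 0.0
```

Request:
arm_command:
  deltas:
    - [[0,0,-20],0]
    - [[0,0,-28],0]
    - [[0,0,-28],0]
    - [[0,0,-28],0]
    - [[0,0,-28],0]
  jaw: 0

```text
time_s: 10.5
tcp_pos: [0.5596, 0.1018, 0.2263]
orientation: [-179.8, 0.0, 89.8]
contact_force: [-0.4, -0.2, -0.3]
grip_width: 0.0085
gripper_force: 0.0
```

```bash
python3 - <<'E'
from h import *
go((.640,-.105,.230))
w=bot.get_image("wrist")[:,:,::-1];s=bot.get_image("scene")[:,:,::-1]
cv2.imwrite("pics/w6.png",w);cv2.imwrite("pics/s6.png",s)
W=np.zeros((600,800,3),np.uint8);W[:480,:520]=cv2.resize(w[50:410,120:510],(520,480));W[:280,520:]=cv2.resize(s[200:260,330:390],(280,280))
W[290:,520:]=cv2.resize(s[180:310,250:367],(280,310))
cv2.imwrite("pics/c6.png",W)
E
```

```text
t 10.5 tcp [0.5596 0.1018 0.2263] rpy [-1.7984e+02  2.0000e-02  8.9770e+01] F [-0.4 -0.2 -0.3] w 8.5 | delta mm [-206.5   81.3   -3.8] turn -0.004
```

View pics/c6.png

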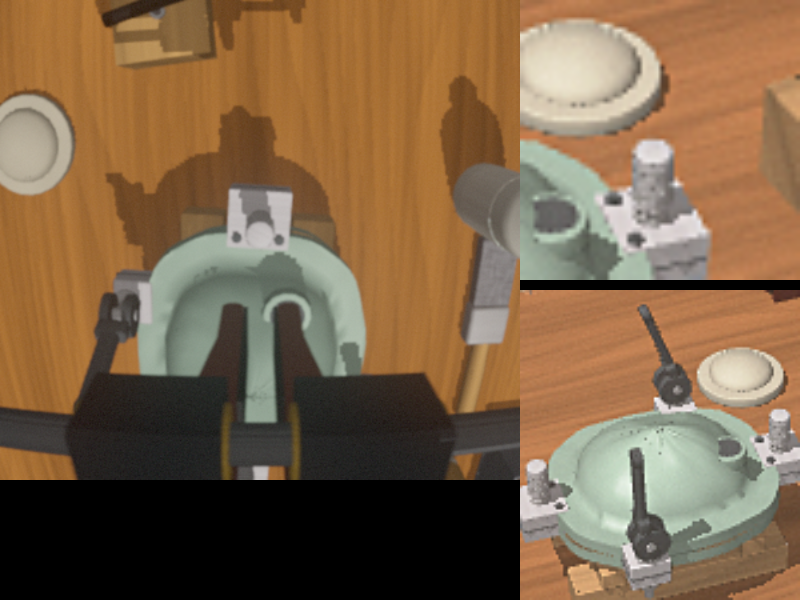

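The pin stands in the lug with its shoulder flush, and both levers are still up. I'll confirm its height while going to lever A.

Request:
arm_command:
  deltas:
    - [[-30,12,-4],0]
    - [[-70,28,-4],0]
    - [[-110,43,-4],0]
    - [[-150,59,-4],0]
    - [[-190,75,-4],0]

```text
time_s: 11.1
tcp_pos: [0.6345, -0.0899, 0.2312]
orientation: [-179.9, -0.0, 89.8]
contact_force: [0.3, 0.4, 0.3]
grip_width: 0.0002
gripper_force: 0.0
```

```bash
python3 - <<'E'
from h import *
np.set_printoptions(precision=4,suppress=True)
print(onz(ray("scene",(358.1,231.7)),.126), "seat ref", onz(ray("scene",(257.4,253.7)),.126))
yd=np.array([.0605,.998]);pv=np.array([.644,-.049])
for q in(1.9,1.6,1.4,1.2,1,.8,.6,.4,.25,.1,0):
    s=.075*np.cos(q)-.008*np.sin(q)-.010;print(q,np.round([*(pv+s*yd),.108+.075*np.sin(q)+.008*np.cos(q)],4))
go((.6405,-.105,.183))
E
```

```text
[0.5607 0.1022 0.126 ] seat ref [ 0.5482 -0.1091  0.126 ]
1.9 [ 0.6415 -0.0907  0.1764]
1.6 [ 0.6428 -0.0691  0.1827]
1.4 [ 0.6437 -0.0541  0.1833]
1.2 [ 0.6446 -0.0393  0.1808]
1 [ 0.6454 -0.0253  0.1754]
0.8 [ 0.6462 -0.0126  0.1674]
0.6 [ 0.6469 -0.0017  0.157 ]
0.4 [0.6474 0.0069 0.1446]
0.25 [0.6477 0.0116 0.1343]
0.1 [0.6479 0.0147 0.1234]
0 [0.6479 0.0159 0.116 ]
t 11.1 tcp [ 0.6345 -0.0899  0.2312] rpy [-179.94   -0.01   89.78] F [0.3 0.4 0.3] w 0.2 | delta mm [-15.    6.1  48.2] turn -0.004
```

Request:
arm_command:
  deltas:
    - [[-15,4,0],0]
    - [[-15,6,20],0]
    - [[-15,6,40],0]
    - [[-15,6,48],0]
    - [[-15,6,48],0]

```text
time_s: 11.6
tcp_pos: [0.6394, -0.1027, 0.1821]
orientation: [-179.8, -0.1, 89.8]
contact_force: [-0.5, -0.3, -0.2]
grip_width: 0.0005
gripper_force: 0.0
```

```bash
python3 -c "
from h import *
go((.6437,-.0541,.1833))"
```

```text
t 11.6 tcp [ 0.6394 -0.1027  0.1821] rpy [-1.798e+02 -5.000e-02  8.980e+01] F [-0.5 -0.3 -0.2] w 0.5 | delta mm [48.6  4.2 -1.2] turn -0.003
```

Request:
arm_command:
  deltas:
    - [[18,2,0],0]
    - [[33,3,-1],0]
    - [[48,4,-1],0]
    - [[63,5,1],0]
    - [[77,6,7],0]

```text
time_s: 12.1
tcp_pos: [0.647, -0.0245, 0.178]
orientation: [179.9, 0.0, 89.8]
contact_force: [0.0, -0.4, 1.3]
grip_width: 0.0005
gripper_force: 0.0
```

```bash
python3 -c "
from h import *
go((.6469,-.0017,.157))"
```

```text
t 12.1 tcp [ 0.647  -0.0245  0.178 ] rpy [179.88   0.    89.84] F [ 0.  -0.4  1.3] w 0.5 | delta mm [22.8 -0.3 21. ] turn -0.003
```

Request:
arm_command:
  deltas:
    - [[12,0,10],0]
    - [[23,0,20],0]
    - [[31,0,32],0]
    - [[36,1,42],0]
    - [[39,1,53],0]

```text
time_s: 12.6
tcp_pos: [0.6476, 0.0128, 0.1227]
orientation: [-180.0, 0.0, 89.8]
contact_force: [-0.9, -0.1, -0.5]
grip_width: 0.0003
gripper_force: 0.0
```

Request:
arm_command:
  deltas:
    - [[1,0,4],0]
    - [[1,0,7],0]
    - [[1,0,9],0]
    - [[1,0,10],0]
    - [[1,0,10],0]

```text
time_s: 13.1
tcp_pos: [0.6479, 0.0132, 0.1144]
orientation: [180.0, 0.0, 89.7]
contact_force: [-0.1, -0.4, 0.1]
grip_width: 0.0005
gripper_force: 0.0
```

```bash
python3 -c "
from h import *
go((.6479,.0159,.116))"
```

```text
t 13.1 tcp [0.6479 0.0132 0.1144] rpy [179.96   0.    89.75] F [-0.1 -0.4  0.1] w 0.5 | delta mm [ 2.7  0.  -1.6] turn -0.004
```

No contact force, so I'll look before going on.

```bash
python3 - <<'E'
from h import *
s=bot.get_image("scene")[:,:,::-1];w=bot.get_image("wrist")[:,:,::-1]
cv2.imwrite("pics/s7.png",s)
W=np.zeros((600,800,3),np.uint8);W[:,:440]=cv2.resize(s[170:320,245:355],(440,600),interpolation=cv2.INTER_CUBIC);W[:270,440:]=cv2.resize(w,(360,270));W[280:,440:]=cv2.resize(w[180:420,160:430],(360,320))
cv2.imwrite("pics/c7.png",W)
E
```

```text
(no output)
```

View pics/c7.png

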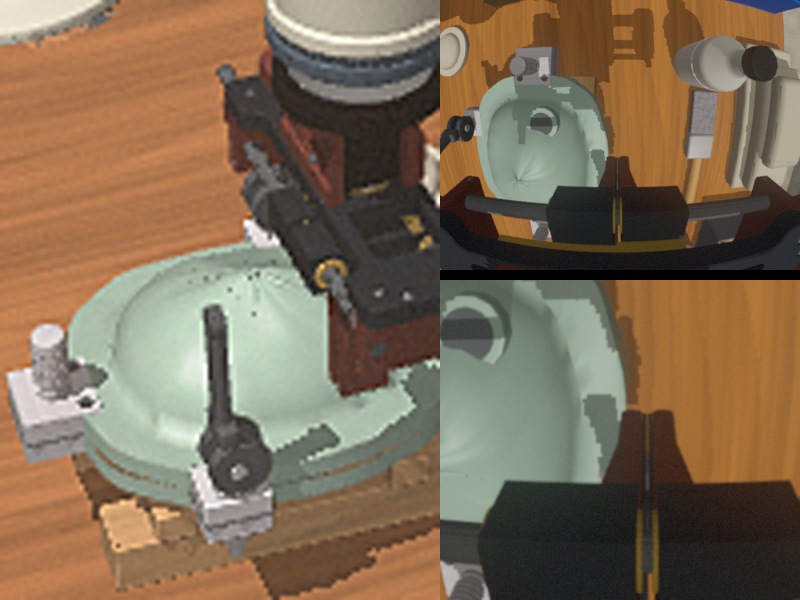

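Lever A has not moved (tip still at scene (298,248)), so the fingers passed beside it. I'll triangulate its tip and pivot from the first pictures.

```bash
python3 - <<'E'
from h import *
np.set_printoptions(precision=4,suppress=True)
print("tipA",*tri([ray("scene",(297.7,248.)),ray("top",(353.1,177))]))
print("pivA scene on z", onz(ray("scene",(304,286.8)),.108))
for n,p in(("topA pivot",(346.5,191)),("topA tip",(353.1,177)),("topA tip2",(347,177))):print(n,onz(ray("top",p),.108),onz(ray("top",p),.2))
t=cv2.imread("pics/top0.png");W=cv2.resize(t[160:215,320:375],(600,600),interpolation=cv2.INTER_CUBIC)
b=cv2.resize(t[245:285,285:325],(200,200),interpolation=cv2.INTER_CUBIC)
O=np.zeros((600,800,3),np.uint8);O[:,:600]=W;O[:200,600:]=b
w=cv2.imread("pics/w6.png");O[200:400,600:]=cv2.resize(w[260:350,170:260],(200,200));cv2.imwrite("pics/c8.png",O)
E
```

```text
tipA [ 0.6436 -0.0552  0.199 ] 0.0010998029203145396
pivA scene on z [ 0.6523 -0.0504  0.108 ]
topA pivot [ 0.6321 -0.0457  0.108 ] [ 0.613  -0.0406  0.2   ]
topA tip [ 0.6652 -0.0602  0.108 ] [ 0.6437 -0.054   0.2   ]
topA tip2 [ 0.6647 -0.0462  0.108 ] [ 0.6433 -0.0411  0.2   ]
```

View pics/c8.png

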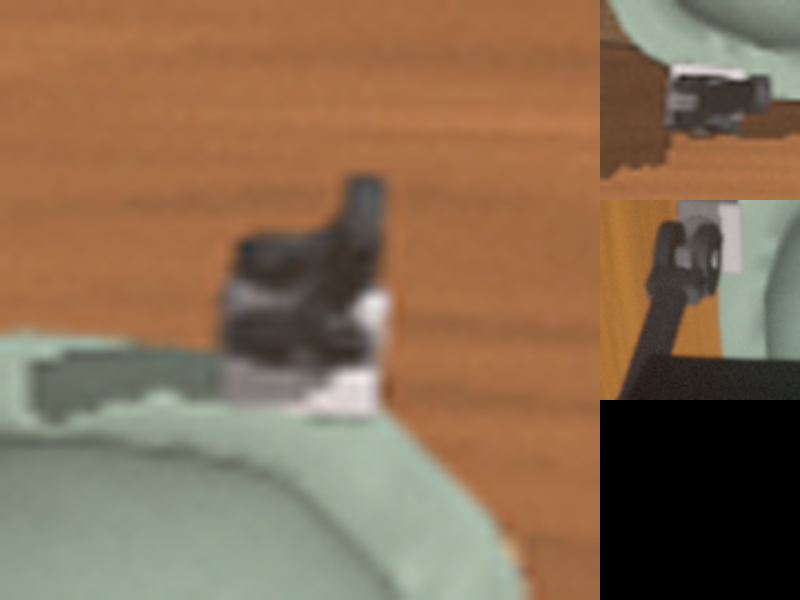

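```bash
python3 - <<'E'
from h import *
np.set_printoptions(precision=1,suppress=True)
def pr(n,X):
    c=bot.camera_model(n);v=np.array(c['R'])@X+c['t'];return np.array(c['K'])[0,0]*v[:2]/v[2]+np.array(c['K'])[:2,2]
for X in((.6459,.0142,.1144),(.6459,-.0058,.1144),(.6459,.0242,.1144),(.642,-.048,.108),(.642,-.055,.199),(.659,.0142,.1144),(.645,.037,.116)):print(X,pr("scene",X))
for f in("scene0","s6","s7"):
    g=cv2.cvtColor(cv2.imread(f"pics/{f}.png"),cv2.COLOR_BGR2GRAY)[240:300,285:320]<85
    print(f,g.sum(),[ (285+np.flatnonzero(r)[[0,-1]]).tolist() if r.any() else None for r in g[::6]])
im=cv2.imread("pics/s7.png");hsv=cv2.cvtColor(im,cv2.COLOR_BGR2HSV)
m=((hsv[...,0]<12)|(hsv[...,0]>170))&(hsv[...,1]>100)&(hsv[...,2]<110)
for y in range(240,290,4):
    x=np.flatnonzero(m[y,300:370]);print(y,(300+x[[0,-1]]).tolist() if len(x) else None,end=" ")
print(bot.get_obs()["tau"],bot.get_obs()["qpos"])
E
```

```text
(0.6459, 0.0142, 0.1144) [334.4 273.3]
(0.6459, -0.0058, 0.1144) [324.7 276. ]
(0.6459, 0.0242, 0.1144) [339.2 271.9]
(0.642, -0.048, 0.108) [303.3 282.9]
(0.642, -0.055, 0.199) [298.1 247.4]
(0.659, 0.0142, 0.1144) [337.  277.7]
(0.645, 0.037, 0.116) [345.1 269.3]
scene0 323 [None, None, [297, 300], [297, 301], [297, 301], [298, 302], [297, 308], [295, 311], [297, 311], [313, 313]]
s6 300 [None, None, [297, 300], [297, 301], [297, 301], [298, 301], [297, 308], [295, 311], [297, 311], [313, 313]]
s7 320 [None, None, [297, 300], [297, 301], [297, 301], [298, 302], [297, 308], [295, 311], [297, 311], [313, 313]]
240 None 244 [327, 327] 248 [327, 369] 252 [328, 369] 256 [328, 363] 260 [328, 349] 264 [328, 341] 268 [330, 366] 272 None 276 [363, 366] 280 None 284 None 288 None [ -0.  -50.  -40.6   0.1   0.   -0. ] [-1.8 12.5 70.8 -0.  96.6 -1.6]
```

The visible finger end lies about 20–28 mm behind the reported TCP: it shows at row 266, where 277 was expected. So the fingers passed above the lever's end. I'll go back over the lever and push about 25 mm lower.

Request:
arm_command:
  deltas:
    - [[0,0,-40],0]
    - [[0,0,-80],0]
    - [[0,0,-115],0]
    - [[-20,-2,-117],0]
    - [[-60,-5,-117],0]

```text
time_s: 13.7
tcp_pos: [0.6434, -0.0448, 0.2341]
orientation: [179.7, -0.0, 90.0]
contact_force: [0.3, -0.3, 0.3]
grip_width: 0.0008
gripper_force: 0.0
```

Request:
arm_command:
  deltas:
    - [[-40,-2,0],0]
    - [[-58,-3,0],0]
    - [[-59,-3,30],0]
    - [[-59,-3,60],0]
    - [[-59,-3,74],0]

```text
time_s: 14.2
tcp_pos: [0.6382, -0.1051, 0.1538]
orientation: [-179.8, -0.1, 89.8]
contact_force: [-1.2, 1.6, 0.0]
grip_width: 0.0003
gripper_force: 0.0
```

```bash
python3 -c "
from h import *
go((.6437,-.0541,.157))"
```

```text
t 14.2 tcp [ 0.6382 -0.1051  0.1538] rpy [-1.7978e+02 -7.0000e-02  8.9760e+01] F [-1.2  1.6  0. ] w 0.3 | delta mm [51.1  5.2 -3.2] turn -0.004
```

Request:
arm_command:
  deltas:
    - [[15,3,0],0]
    - [[30,5,0],0]
    - [[42,5,0],0]
    - [[54,5,0],0]
    - [[66,6,0],0]

```text
time_s: 14.7
tcp_pos: [0.6458, -0.0384, 0.1583]
orientation: [179.9, 0.1, 89.8]
contact_force: [-0.8, -2.5, -0.7]
grip_width: 0.0005
gripper_force: 1.0
```

```bash
cat >>h.py <<'E'
def lever(r,name):
    im=bot.get_image("scene");cv2.imwrite(f"pics/{name}.png",im[:,:,::-1])
    y0,y1,x0,x1=r;g=cv2.cvtColor(im,cv2.COLOR_RGB2GRAY)[y0:y1,x0:x1]<85
    print([(y0+5*i,(x0+np.flatnonzero(q)[[0,-1]]).tolist()) for i,q in enumerate(g[::5]) if q.any()])
E
python3 -c "
from h import *
go((.6437,-.0253,.157));lever((240,300,285,320),'s8')"
```

```text
t 14.7 tcp [ 0.6458 -0.0384  0.1583] rpy [1.799e+02 5.000e-02 8.979e+01] F [-0.8 -2.5 -0.7] w 0.5 | delta mm [13.1 -2.2  1.3] turn -0.004
[(240, [300, 319]), (245, [300, 319]), (250, [300, 317]), (255, [303, 315]), (260, [308, 313]), (265, [306, 311]), (270, [303, 309]), (275, [300, 308]), (280, [295, 309]), (285, [296, 312]), (290, [298, 310]), (295, [313, 313])]
```

Request:
arm_command:
  deltas:
    - [[13,0,8],0]
    - [[26,0,16],0]
    - [[37,0,26],0]
    - [[45,1,38],0]
    - [[48,1,45],0]

```text
time_s: 15.25
tcp_pos: [0.646, 0.0101, 0.1097]
orientation: [-179.9, -0.1, 89.8]
contact_force: [0.7, 0.6, 1.6]
grip_width: 0.0006
gripper_force: 1.1
```

Request:
arm_command:
  deltas:
    - [[2,0,4],0]
    - [[4,0,8],0]
    - [[5,0,12],0]
    - [[5,0,15],0]
    - [[5,0,17],0]

```text
time_s: 15.75
tcp_pos: [0.6466, 0.0137, 0.0949]
orientation: [-180.0, -0.0, 89.8]
contact_force: [-0.8, 1.2, 1.8]
grip_width: 0.0003
gripper_force: 1.0
```

```bash
python3 -c "
from h import *
go((.6479,.0159,.091));lever((240,300,285,345),'s9')"
```

```text
t 15.75 tcp [0.6466 0.0137 0.0949] rpy [-1.7999e+02 -4.0000e-02  8.9770e+01] F [-0.8  1.2  1.8] w 0.3 | delta mm [2.2 1.3 3.9] turn -0.004
[(240, [317, 344]), (245, [320, 344]), (250, [323, 344]), (255, [327, 344]), (260, [327, 344]), (265, [327, 344]), (270, [328, 344]), (275, [303, 342]), (280, [297, 321]), (285, [295, 315]), (290, [297, 309]), (295, [313, 313])]
```

Request:
arm_command:
  deltas:
    - [[0,0,2],0]
    - [[0,0,4],0]
    - [[0,0,5],0]
    - [[0,0,6],0]
    - [[0,0,6],0]

```text
time_s: 16.3
tcp_pos: [0.647, 0.0137, 0.0911]
orientation: [179.9, -0.0, 89.8]
contact_force: [-3.9, 1.3, 8.5]
grip_width: 0.0006
gripper_force: 4.2
```

Request:
arm_command:
  deltas:
    - [[0,0,1],0]
    - [[0,0,2],0]
    - [[0,0,2],0]
    - [[0,0,2],0]
    - [[0,0,2],0]

```text
time_s: 16.8
tcp_pos: [0.6472, 0.0137, 0.0909]
orientation: [179.8, -0.0, 89.8]
contact_force: [-6.3, 1.2, 14.4]
grip_width: 0.0008
gripper_force: 7.2
```

Request:
arm_command:
  deltas:
    - [[0,0,-20],0]
    - [[0,0,-50],0]
    - [[0,0,-85],0]
    - [[0,0,-120],0]
    - [[0,0,-145],0]

```text
time_s: 17.3
tcp_pos: [0.6471, 0.0131, 0.2346]
orientation: [179.9, 0.0, 89.7]
contact_force: [0.2, 0.4, 1.6]
grip_width: 0.0004
gripper_force: 0.0
```

```bash
python3 - <<'E'
from h import *
lever((240,300,285,360),'s10')
# lever A flat: expected tip
def pr(X):
    c=bot.camera_model("scene");v=np.array(c['R'])@X+c['t'];return np.round(np.array(c['K'])[0,0]*v[:2]/v[2]+np.array(c['K'])[:2,2],1)
pv=np.array([.642,-.048]);yd=np.array([.0605,.998])
for q in(0,.1,.2):print(q,pr((*(pv+yd*(.093*np.cos(q)-.008*np.sin(q))),.108+.093*np.sin(q)+.008*np.cos(q))),pr((*(pv+yd*.05*np.cos(q)),.108+.05*np.sin(q))))
yd=-yd;pv=np.array([.4631,.0419])
for q in(1.9,1.6,1.4,1.2,1,.8,.6,.4,.25,.1,0):
    s=.075*np.cos(q)-.008*np.sin(q)-.010;print(q,np.round([*(pv+s*yd),.083+.075*np.sin(q)+.008*np.cos(q)],4))
go((.466,.105,.236))
E
```

```text
[(245, [355, 355]), (250, [344, 355]), (265, [357, 358]), (270, [358, 359]), (275, [304, 359]), (280, [294, 358]), (285, [295, 316]), (290, [297, 310]), (295, [313, 313])]
0 [349.4 269.1] [328.3 277.1]
0.1 [348.9 265.7] [328.1 275.2]
0.2 [347.9 262.5] [327.7 273.4]
1.9 [0.4656 0.0836 0.1514]
1.6 [0.4643 0.062  0.1577]
1.4 [0.4634 0.047  0.1583]
1.2 [0.4625 0.0322 0.1558]
1 [0.4617 0.0182 0.1504]
0.8 [0.4609 0.0055 0.1424]
0.6 [ 0.4602 -0.0054  0.132 ]
0.4 [ 0.4597 -0.014   0.1196]
0.25 [ 0.4594 -0.0187  0.1093]
0.1 [ 0.4592 -0.0218  0.0984]
0 [ 0.4592 -0.023   0.091 ]
t 17.35 tcp [0.6479 0.013  0.2391] rpy [1.7951e+02 5.0000e-02 8.9740e+01] F [-1.6  0.1  3. ] w 0.2 | delta mm [  91.1 -182.4    1.5] turn -0.005
```

Lever A hit its stop: 14 N with no more movement at the flat height. Next is lever B.

Request:
arm_command:
  deltas:
    - [[15,-30,0],0]
    - [[35,-70,0],0]
    - [[55,-110,0],0]
    - [[73,-148,0],0]
    - [[86,-172,0],0]

```text
time_s: 17.85
tcp_pos: [0.473, 0.1008, 0.2315]
orientation: [180.0, 0.0, 89.8]
contact_force: [0.4, 0.1, 1.8]
grip_width: 0.0006
gripper_force: 0.0
```

Request:
arm_command:
  deltas:
    - [[5,-9,0],0]
    - [[5,-9,30],0]
    - [[5,-9,60],0]
    - [[5,-9,80],0]
    - [[5,-9,80],0]

```text
time_s: 18.35
tcp_pos: [0.4648, 0.1045, 0.1478]
orientation: [-179.6, 0.1, 89.7]
contact_force: [0.3, -0.6, -1.1]
grip_width: 0.0003
gripper_force: 0.0
```

```bash
python3 -c "
from h import *
go((.4625,.0322,.1558))"
```

```text
t 18.35 tcp [0.4648 0.1045 0.1478] rpy [-1.7963e+02  9.0000e-02  8.9740e+01] F [ 0.3 -0.6 -1.1] w 0.3 | delta mm [-72.3  -2.   -7.9] turn -0.005
```

Request:
arm_command:
  deltas:
    - [[-20,0,0],0]
    - [[-40,-1,0],0]
    - [[-55,-1,0],0]
    - [[-68,-2,0],0]
    - [[-80,-2,1],0]

```text
time_s: 18.85
tcp_pos: [0.4642, 0.0248, 0.1518]
orientation: [179.9, -0.1, 89.8]
contact_force: [-0.5, 2.1, -0.1]
grip_width: 0.0005
gripper_force: 1.0
```

```bash
python3 -c "
from h import *
go((.4617,.0182,.1504))"
```

```text
t 18.85 tcp [0.4642 0.0248 0.1518] rpy [ 1.7994e+02 -6.0000e-02  8.9770e+01] F [-0.5  2.1 -0.1] w 0.5 | delta mm [-6.6 -2.5  1.4] turn -0.004
```

Request:
arm_command:
  deltas:
    - [[-13,-3,5],0]
    - [[-25,-4,14],0]
    - [[-35,-4,26],0]
    - [[-40,-5,35],0]
    - [[-43,-5,42],0]

```text
time_s: 19.35
tcp_pos: [0.4583, -0.0187, 0.1078]
orientation: [-180.0, 0.0, 89.7]
contact_force: [0.2, -0.3, 1.4]
grip_width: 0.0004
gripper_force: 1.0
```

Request:
arm_command:
  deltas:
    - [[-2,0,4],0]
    - [[-4,0,9],0]
    - [[-5,0,14],0]
    - [[-5,0,18],0]
    - [[-5,0,20],0]

```text
time_s: 19.85
tcp_pos: [0.4586, -0.0229, 0.0908]
orientation: [180.0, 0.1, 89.8]
contact_force: [-6.4, -0.5, 17.8]
grip_width: 0.0006
gripper_force: 9.1
```

Request:
arm_command:
  deltas:
    - [[0,0,1],0]
    - [[0,0,2],0]
    - [[0,0,2],0]
    - [[0,0,2],0]
    - [[0,0,2],0]

```text
time_s: 20.35
tcp_pos: [0.4587, -0.0229, 0.0907]
orientation: [179.9, 0.1, 89.8]
contact_force: [-8.0, -0.2, 18.6]
grip_width: 0.0007
gripper_force: 9.4
```

Lever B is at its stop too, also at .091. I'll retreat and check by numbers.

Request:
arm_command:
  deltas:
    - [[0,0,-15],0]
    - [[0,0,-45],0]
    - [[0,0,-85],0]
    - [[0,0,-125],0]
    - [[0,0,-150],0]

```text
time_s: 20.85
tcp_pos: [0.4591, -0.0228, 0.2403]
orientation: [179.8, 0.0, 89.8]
contact_force: [-0.5, 0.9, -0.4]
grip_width: 0.0005
gripper_force: 0.0
```

Request:
arm_command:
  deltas:
    - [[0,0,0],0]
    - [[0,0,0],0]
    - [[0,0,0],0]
    - [[0,0,0],0]
    - [[0,0,0],0]

```text
time_s: 21.35
tcp_pos: [0.4582, -0.0227, 0.2357]
orientation: [-179.9, -0.0, 89.8]
contact_force: [-0.2, -0.1, 0.3]
grip_width: 0.0005
gripper_force: 0.0
```

```bash
python3 - <<'E'
from h import *
go((.46,-.02,.24))
im=bot.get_image("scene");g=cv2.cvtColor(im,cv2.COLOR_RGB2GRAY)
def pr(X):
    c=bot.camera_model("scene");v=np.array(c['R'])@X+c['t'];return np.array(c['K'])[0,0]*v[:2]/v[2]+np.array(c['K'])[:2,2]
Y=np.array([.0605,.998])
for n,pv,s in(("A",np.array([.642,-.048]),1),("B",np.array([.4611,.0429]),-1)):
  for q in(0,.1,.3,1.3):
    vals=[]
    for r in(.04,.055,.07,.085):
        u,v=np.round(pr((*(pv+s*Y*(r*np.cos(q)-.004*np.sin(q))),.108+r*np.sin(q)+.004*np.cos(q)))).astype(int);vals.append(int(g[v,u]))
    print(n,q,vals)
# pin unchanged since release?
a=cv2.imread("pics/s6.png",0)[215:255,340:380];b=g[205:265,330:390]
r=cv2.matchTemplate(b,a,cv2.TM_CCOEFF_NORMED);print("pin shift",np.array(cv2.minMaxLoc(r)[3])-10,r.max())
E
```

```text
t 21.35 tcp [ 0.4582 -0.0227  0.2357] rpy [-1.7988e+02 -1.0000e-02  8.9770e+01] F [-0.2 -0.1  0.3] w 0.5 | delta mm [ 2.7  1.8 -4.3] turn -0.004
A 0 [99, 104, 103, 101]
A 0.1 [98, 95, 96, 158]
A 0.3 [170, 150, 142, 138]
A 1.3 [196, 203, 210, 218]
B 0 [101, 110, 107, 101]
B 0.1 [98, 102, 116, 118]
B 0.3 [134, 141, 132, 129]
B 1.3 [138, 148, 140, 126]
pin shift [0 0] 0.7524559
```

```bash
python3 -c "
from h import *
print(bot.sign_off())"
```

```text
the job is handed in; nothing more can be done
None
```

I handed the job in at 21.4 s with the pin home in the empty lug and then both cam levers pressed flat against their stops. The last camera check shows both levers flat and the pin unmoved; no verdict came back, I viewed 11 pictures instead of the 10 allowed, and I did not check afterwards that the bolt, key and other objects were undisturbed.

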